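# Shut the crucible case and purge it

## Robot

A 7-joint arm with a two-finger parallel gripper is mounted at the origin on a cart in front of the work surface, level with it; the furniture and walls round the work are solid. World frame = base frame: x ahead of the robot, y to its left, z up, the work surface at z = 0. Lengths are in m, angles in rad, forces in N, time in s.
With the tool pointing down it reaches from about 0.425 to 0.875 m from the base axis. Payload 4.7 kg.
Tool frame: the origin (TCP) lies midway between the tips of the shut fingers; the grasp point (between the pads) lies 19 mm behind it; z points along the fingers, y is the line along which they close (so a half turn about z gives the same grasp; the last joint's range is limited). The gripper opens to 87 mm and grips with 3 to 60 N. Pads are 19 mm wide; open, the fingers measure 117 mm over their backs; the gripper's body (75 mm by 190 mm) begins 51 mm behind the grasp point.
Start: joints at [-1.227, 0.321, -0.07, 1.45, 0.023, 1.371, -0.057], TCP at [0.211, 0.615, 0.223] pointing down, gripper open.
Joint ranges: [-2.86, 2.86], [-0.3, 2.09], [-1.38, 1.24], [0.06, 2.45], [-1.56, 4.7], [0.09, 2.05], [-2.69, 2.69]. Speed limits (rad/s): [2.57, 2.57, 3.14, 3.14, 3.14, 3.14, 3.14].

## Interface

Orientations are given as a rotation vector (axis times angle).
In Python, from bench import ctrl gives the robot as it stands. The module is installed in compiled form; this text tells all that it offers.
- The arm moves only by the tool carry_out, never from a script. Its argument "steps" is a list of rows, each a list of 7 numbers: the turn, a rotation vector about the world's x, y, z in degrees, then the shift along the world's x, y, z in cm, then the opening, from 0 (shut) to 1 (fully open). A call has 1 to 12 rows; each row is the pose to reach, as a shift and turn from the pose commanded when the call began; what a row does not reach only later rows make up. A row lasts 1/10 s, in which the tool goes at most 50 mm and 8.59 degrees, less where a joint would pass 70% of its speed; a pose out of reach is approached as far as the arm can. A call with a gripper value outside its range is refused whole. The fingers move at their own pace and stop on an object; "squeeze" is the grip in N (left out, the last holds). Time passes only in rows, so rows that repeat a pose let the fingers close. It gives the time, the measured TCP pose, the force, the opening and the grip force at its end, in the units of the state.
- ctrl.get_state(): the state, without advancing time (a new reading comes with each control period).
- ctrl.get_image(name): name is "scene" or "top"; returns a dict with "pixels" (480x640x3 uint8, red, green, blue), "camera_matrix" (3x3 intrinsics, pixels), "cam_to_world" (4x4, takes a point from camera to world coordinates). Camera axes: x right, y down, z forward; pixel columns grow to the right and rows downward; lengths in m; the calibration is good to about 2 mm. A picture is of the moment at which its call begins. There is no depth.
- ctrl.close_job(): hands the job in; it is judged then, once.
The state is a dict: "time": time; "joint_positions": joint angles; "qd": joint speeds; "joint_torque": joint torques, N m; "position": TCP position; "tool_rot": TCP orientation; "ft_force": force on the tool from outside, world axes, zero at the start; "torque": the same for the moment, N m; "grip_width": opening from 0.0 (shut) to 1.0 (fully open); "grip_force": force on a finger pad.
Only numpy, scipy, OpenCV 4.12 (cv2) and the standard library are available. Lean on these libraries where they do the work, as an engineer would, in place of code of your own. Each camera call takes 0.05 s, during which the arm holds its last target. There are 200 camera calls.

## Task

Swing the open lid of the crucible case over and press its front edge down until the spring catch snaps and the lid is fully shut. Only then press the pump plunger on the lid all the way down to its stop, hold it there a moment, and let it spring back up. Be gentle: the case stands loose on the bench and should stay where it is, it must not be hit or pressed harder than the catch and the plunger need, and the bottle, the beaker and the metal ring beside it are to be left alone.

Things in the scene. Friction and masses are not known exactly. Their poses are not given: they have to be found in the camera images.
- case: blue hinged crucible box, 129 (x) x 190 (y) mm, 58 mm high when shut, rim 43 mm, about 1.7 kg, loose on the bench. Origin: centre of its underside, z up; hinge along y at the +x side (away from the robot), front at -x. A steel catch box with a sprung roller, 37 mm wide, z 16 to 48 mm, stands out from the middle of the front to x = -86 mm.
- lid_hinge (a point): point on the lid's hinge line, middle of its length: case frame (62, 0, 43) mm; axes as the case.
- case_lid (a joint): lid angle, rad: 0 shut, 1.57 upright, 1.92 leaning back at its stop. Lid: flat top 120 x 190 mm, 15 mm deep, about 0.2 kg; its stiff hinge (0.2 Nm) stays where left. At about 0.13 rad (front edge 16 mm up) the nose of its striker strap rests on the catch roller; some 15 N down on the front edge takes it past, and it snaps to 0 and is held.
- lid_front (a point): point on the lid's outer face, mid-width, 11 mm behind the front edge; 112 mm from the hinge line along the lid, 15 mm out from it. Moves with the lid: z is the lid's outward normal (up when shut), -x points to its front edge. When shut it lies at (-50, 0, 58) mm in the case frame.
- pump (a joint): travel of the purge pump's plunger into the lid in m: 0 up, 0.013 at its stop. A spring pushes it up: 5 N to start it, about 16 N at the stop.
- pump_top (a point): centre of the top of the plunger's black mushroom head, 38 mm across; z is its axis, outward from the lid. When shut and up it lies at (0, 0, 108) mm in the case frame, 50 mm above the lid's top face. It stands on a black collar in the middle of the lid, 32 mm across and 24 mm high (foot 48 mm across).
- amber_bottle: amber glass bottle, 62 mm across, 141 mm high, bystander beside the case; origin: centre of its underside.
- beaker: glass beaker, 78 mm across, 94 mm high, bystander beside the case; origin: centre of its underside.
- screw_ring: plain metal ring, 80 mm across, 28 mm high, bystander in front of the case; origin: centre of its underside.

How it is judged:
On the way, in this order (a step that is already met when the one before it is completed fails the run):
1. the lid is fully shut, past its catch (value of joint case_lid below 0.02 rad), for 0.2 s.
2. with the lid shut, the pump plunger is pressed down to its stop and held a moment (value of joint case_lid below 0.02 rad and value of joint pump above 0.0117 m), for 0.2 s.
At the end, for the whole second after the job is handed in: The lid is shut past its catch (under 0.02 rad), the plunger is back up (within 2 mm), and the case stands flat within 30 mm of where it was (value of joint case_lid below 0.02 rad and value of joint pump below 0.002 m and distance of case from where it was at the start of the episode below 0.03 m and angle between case's own z axis and vertical below 0.05 rad); the robot touches nothing.
It fails at once if the robot hits or presses the case, its lid or its pump with more than 35 N (contact force between any of the fingers, the arm and case above 35 N).
It fails at once if the case is shoved more than 40 mm (distance of case from where it was at the start of the episode above 0.04 m).
It fails at once if the amber bottle is shoved more than 20 mm or tipped (distance of amber_bottle from where it was at the start of the episode above 0.02 m or angle between amber_bottle's own z axis and vertical above 0.3 rad).
It fails at once if the beaker is shoved more than 20 mm or tipped (distance of beaker from where it was at the start of the episode above 0.02 m or angle between beaker's own z axis and vertical above 0.3 rad).
It fails at once if the screw ring is shoved more than 20 mm or tipped (distance of screw_ring from where it was at the start of the episode above 0.02 m or angle between screw_ring's own z axis and vertical above 0.3 rad).
It also fails if it takes over 64 s, if anything falls off the work surface, if the arm or the gripper's body presses on something with over 40 N, if the wrist force passes 120 N, or if a joint passes its speed limit or range.

## Working session

There is one attempt and no reset: what is moved stays moved. The work goes in short steps, Python scripts to look and compute and a tool call to move; the robot and the scene stay as the last step left them, time stands still between calls to the robot, and variables do not carry over. Pictures are saved under pics/ and viewed, at most 10 in all, crops included, and the job is handed in when it is done.

Besides the shell and the picture viewer there is one more tool, called after "Request:" as name(argument=value, ...) on one line, values as JSON. carry_out: Moves the arm, as the interface text tells. Its arguments: {"type":"object","properties":{"steps":{"type":"array","items":{"type":"array","items":{"type":"number"}}},"squeeze":{"type":"number"}},"required":["steps"]}

```bash
mkdir -p pics; cat > h.py <<'E'
import numpy as np, cv2
from bench import ctrl
def snap(n,f):
    d=ctrl.get_image(n); cv2.imwrite('pics/'+f,cv2.cvtColor(d['pixels'],cv2.COLOR_RGB2BGR))
    np.savez(n+'.npz',K=d['camera_matrix'],T=d['cam_to_world'],im=d['pixels'])
def onplane(n,u,v,z):
    d=np.load(n+'.npz');T=d['T'];r=T[:3,:3]@np.linalg.inv(d['K'])@np.array([u,v,1.]);o=T[:3,3]
    return o+r*(z-o[2])/r[2]
def proj(n,P):
    d=np.load(n+'.npz');T=d['T'];p=(np.asarray(P,float)-T[:3,3])@T[:3,:3];q=p@d['K'].T
    return q[...,:2]/q[...,2:]
E
python3 - <<'E'
from h import *
snap('scene','s1.png');snap('top','t1.png')
s=ctrl.get_state();print({k:np.round(s[k],3) for k in s})
for n in('scene','top'):print(np.load(n+'.npz')['T'].round(3))
E
```

```text
{'time': np.float64(0.1), 'joint_positions': array([-1.227,  0.322, -0.07 ,  1.452,  0.023,  1.371, -0.057]), 'qd': array([-0.   , -0.002,  0.   , -0.005,  0.001, -0.   ,  0.   ]), 'joint_torque': array([ 0.0000e+00, -4.9257e+01, -4.0600e-01, -3.1340e+01, -6.4000e-02,
        3.9000e-02,  0.0000e+00]), 'position': array([0.21 , 0.615, 0.222]), 'tool_rot': array([-5.160e-01, -3.099e+00,  3.000e-03]), 'ft_force': array([ 0.506, -0.342, -0.598]), 'torque': array([ 0.018,  0.039, -0.023]), 'grip_force': np.float64(0.0), 'grip_width': np.float64(0.999)}
[[ 0.792 -0.439  0.425  0.087]
 [-0.611 -0.585  0.533 -0.566]
 [ 0.014 -0.682 -0.732  0.84 ]
 [ 0.     0.     0.     1.   ]]
[[-0.006 -0.986  0.169  0.383]
 [-0.999 -0.001 -0.043 -0.009]
 [ 0.042 -0.169 -0.985  0.934]
 [ 0.     0.     0.     1.   ]]
```

View pics/s1.png

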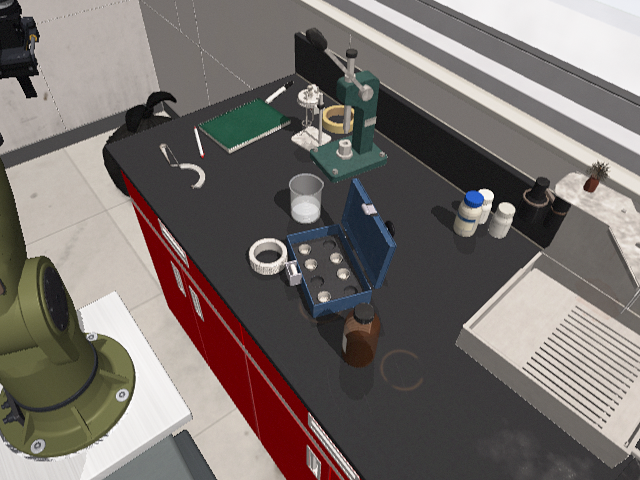

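View pics/t1.png

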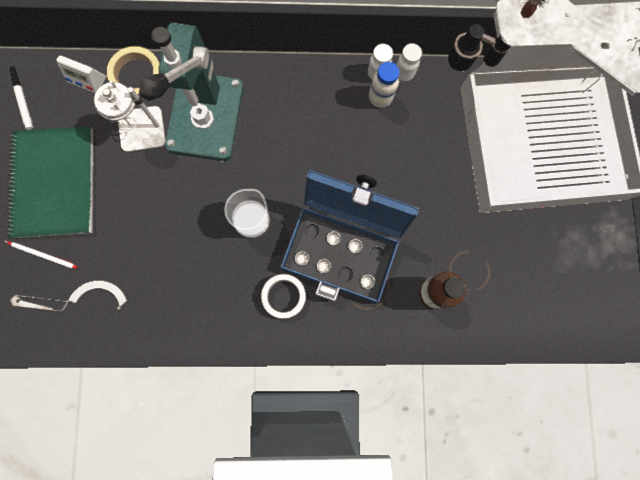

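The case is centred near (343,258) in the top view. Its lid leans back at the far side, the ring is at (283,297), the beaker at (250,215) and the bottle at (445,290). Next I'll enlarge this area.

```bash
python3 - <<'E'
import cv2
a=cv2.imread('pics/t1.png')[160:320,230:480];cv2.imwrite('pics/t1c.png',cv2.resize(a,None,fx=3.2,fy=3.2,interpolation=cv2.INTER_CUBIC))
a=cv2.imread('pics/s1.png')[165:375,235:435];cv2.imwrite('pics/s1c.png',cv2.resize(a,None,fx=2.8,fy=2.8,interpolation=cv2.INTER_CUBIC))
E
```

```text
(no output)
```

View pics/t1c.png

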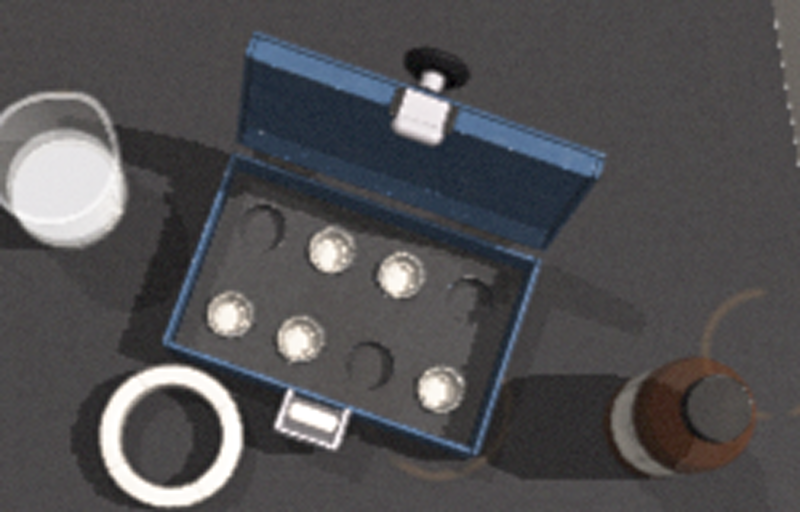

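View pics/s1c.png

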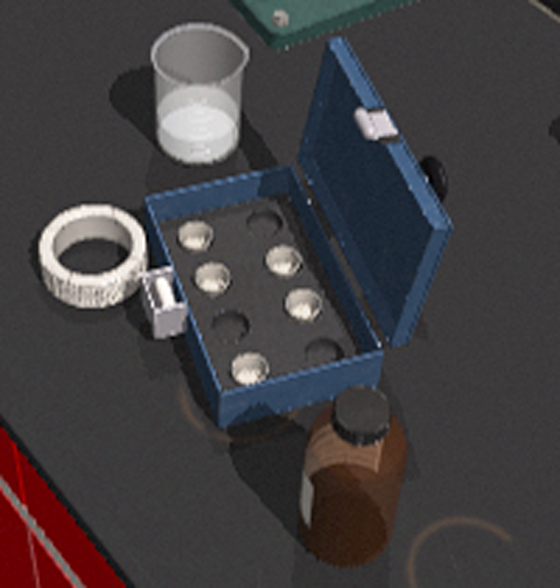

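```bash
cat >> h.py <<'E'
def Rz(a):c,s=np.cos(a),np.sin(a);return np.array([[c,-s,0],[s,c,0],[0,0,1]])
def Ry(a):c,s=np.cos(a),np.sin(a);return np.array([[c,0,s],[0,1,0],[-s,0,c]])
H=np.array([.062,0,.043])
def case2w(p,P):return np.asarray(P,float)@Rz(p[2]).T+[p[0],p[1],0]
def lid2w(p,P,th):return case2w(p,(np.asarray(P,float)-H)@Ry(th).T+H)
E
python3 - <<'E'
from h import *
from scipy.optimize import least_squares
t=lambda L:np.array(L)/3.2+[230,160]
s=lambda L:np.array(L)/2.8+[235,165]
rim=np.array([[-.0645,.095,.043],[-.0645,-.095,.043],[.0645,-.095,.043],[.0645,.095,.043]])
lid=np.array([[-.061,.095,.058],[-.061,-.095,.058]])
tr,tl=t([[165,343],[475,452],[540,262],[233,157]]),t([[253,35],[605,155]])
sr,sl=s([[148,203],[220,397],[381,350],[292,168]]),s([[338,38],[450,226]])
def f(p):
    R=case2w(p,rim);L=lid2w(p,lid,p[3])
    return np.r_[proj('top',R)-tr,proj('top',L)-tl,proj('scene',R)-sr,proj('scene',L)-sl].ravel()
r=least_squares(f,[.6,0,-.3,1.9]);p=r.x;print(p.round(4));print(r.fun.reshape(-1,2).round(1).tolist())
np.save('p.npy',p)
print('lid_front',lid2w(p,[-.05,0,.058],p[3]),'pump',lid2w(p,[0,0,.108],p[3]),'shut',case2w(p,[[-.05,0,.058],[0,0,.108],[-.086,0,.048]]))
for n,(u,v),z in[('bottle',(718,408),.141),('ring',(172,436),.028),('beakerbase',(67,190),.03)]:
    q=t([[u,v]])[0];print(n,onplane('top',*q,z).round(3))
E
```

```text
[ 0.5141 -0.0691 -0.3364  1.6986]
[[-1.8, 3.0], [0.7, 3.4], [1.7, -3.6], [0.6, -4.2], [-0.5, 0.1], [0.3, 0.6], [-4.2, -1.4], [-2.2, 0.4], [3.4, 0.2], [1.3, -2.1], [0.8, 0.1], [0.1, 0.5]]
lid_front [ 0.60013249 -0.09919767  0.15217335] pump [ 0.64092628 -0.11346504  0.09620632] shut [[ 0.46688884 -0.05259652  0.058     ]
 [ 0.51408553 -0.06910327  0.108     ]
 [ 0.43290723 -0.04071166  0.048     ]]
bottle [ 0.445 -0.247  0.141]
ring [0.439 0.035 0.028]
beakerbase [0.581 0.097 0.03 ]
```

```bash
python3 - <<'E'
from h import *
from scipy.optimize import least_squares
t=lambda L:np.array(L)/3.2+[230,160]
s=lambda L:np.array(L)/2.8+[235,165]
lid=np.array([[-.061,.095,.058],[-.061,-.095,.058]])
cat=np.array([[-.086,.0185,.048],[-.086,-.0185,.048]])
tr,tl,tc=t([[165,343],[475,452],[540,262],[233,157]]),t([[253,35],[605,155]]),t([[276,431],[341,447]])
sr,sl,sc=s([[148,203],[220,397],[381,350],[292,168]]),s([[338,38],[450,226]]),s([[143,275],[155,313]])
def f(p):
    rim=np.array([[p[4],.095,.043],[p[4],-.095,.043],[p[5],-.095,.043],[p[5],.095,.043]])
    R=case2w(p,rim);L=lid2w(p,lid,p[3]);C=case2w(p,cat)
    return np.r_[proj('top',R)-tr,proj('top',L)-tl,proj('top',C)-tc,proj('scene',R)-sr,proj('scene',L)-sl,proj('scene',C)-sc].ravel()
r=least_squares(f,[.51,-.07,-.33,1.7,-.06,.06],loss='soft_l1');p=r.x;print(p.round(4));print(f(p).reshape(-1,2).round(1).tolist())
np.save('p.npy',p)
print('lid_front',lid2w(p,[-.05,0,.058],p[3]),'pump',lid2w(p,[0,0,.108],p[3]),'shut',case2w(p,[[-.05,0,.058],[0,0,.108],[-.086,0,.048]]))
q=lid2w(p,[[0,0,.108],[0,0,.103]],p[3]);print(proj('top',q),proj('scene',q))
E
```

```text
[ 0.5174 -0.0704 -0.3363  1.6675 -0.0621  0.0539]
[[-0.6, -0.1], [1.8, 0.3], [0.7, -0.1], [-0.5, -0.7], [-0.4, 0.0], [0.5, 0.6], [0.3, -1.4], [-0.5, 0.4], [-1.5, -2.0], [0.8, -0.3], [0.2, 1.2], [-1.7, -1.4], [0.8, -0.1], [0.1, 0.2], [-0.7, 0.1], [0.3, 0.4]]
lid_front [ 0.60021558 -0.09938218  0.15302846] pump [ 0.64263662 -0.11421297  0.09843447] shut [[ 0.47018919 -0.05392375  0.058     ]
 [ 0.51738785 -0.07042484  0.108     ]
 [ 0.43620615 -0.04204297  0.048     ]]
[[367.56856218 177.49711303]
 [366.72592904 179.97415126]] [[391.746299   228.55044048]
 [389.51093795 228.93328043]]
```

Request:
carry_out(steps=[[0, 0, 0, 1, -1.7, 0, 0], [0, 0, 0, 3, -5, 0, 0], [0, 0, 0, 5.4, -9, 0, 0], [0, 0, 0, 7.8, -13, 0, 0], [0, 0, 0, 10.2, -17, 0, 0], [0, 0, 0, 12.6, -21, 0, 0], [0, 0, 0, 15, -25, 0, 0], [0, 0, 0, 17.4, -29, 0, 0], [0, 0, 0, 19.8, -33, 0, 0], [0, 0, 0, 22.2, -37, 0, 0], [0, 0, 0, 24.6, -41, 0, 0], [0, 0, 0, 26, -43.5, 0, 0]])

```text
time: 1.3
position: [0.472, 0.1758, 0.2225]
tool_rot: [0.522, 3.097, -0.001]
ft_force: [0.7, 0.7, -0.4]
grip_width: 0.032
grip_force: 0.0
```

Request:
carry_out(steps=[[0, 0, 0, 1, -1.7, 0, 0], [0, 0, 0, 3, -5, 0, 0], [0, 0, 0, 5.4, -9, 0, 0], [0, 0, 0, 7.8, -13, 0, 0], [0, 0, 0, 10.2, -17, 0, 0], [0, 0, 0, 12.6, -21, 0, 0], [0, 0, 0, 15, -25, 0, 0], [0, 0, 0, 16.5, -27.5, 0, 0], [0, 0, 0, 17.4, -29.2, 0, 0], [0, 0, 0, 17.4, -29.5, 0, 0], [0, 0, 0, 17.4, -29.5, 0, 0]])

```text
time: 2.4
position: [0.644, -0.1153, 0.2219]
tool_rot: [-0.517, -3.097, 0.0]
ft_force: [-0.1, 0.8, -0.3]
grip_width: 0.009
grip_force: 0.0
```

Request:
carry_out(steps=[[0, 0, 0, 0, 0, -1, 0], [0, 0, 0, 0, 0, -3, 0], [0, 0, 0, 0, 0, -5, 0], [0, 0, 0, 0, 0, -6.5, 0], [0, 0, 0, 0, 0, -7.2, 0], [0, 0, 0, 0, 0, -7.2, 0]])

```text
time: 3.0
position: [0.6438, -0.114, 0.1494]
tool_rot: [-0.514, -3.097, -0.0]
ft_force: [-0.3, 0.4, 0.1]
grip_width: 0.011
grip_force: 0.0
```

```bash
python3 - <<'E'
from h import *
p=np.load('p.npy');x=ctrl.get_state()['position'];print(x)
print('edge',lid2w(p,[-.061,0,.058],p[3]))
for th in np.r_[1.67,1.57,np.arange(1.5,.1,-.1)]:
    q=(np.array([.062-.106,0,.058])-H)@Ry(th).T+H+[.0095,0,0]
    if th>1.57:q[2]=.148; q[0]+=.004
    print(round(th,2),((case2w(p,q)-[.644,-.1153,.150])*100).round(1).tolist())
E
```

```text
[ 0.64378067 -0.11403003  0.14938651]
edge [ 0.60121814 -0.09973269  0.16397706]
1.67 [-3.1, 1.2, -0.2]
1.57 [-4.5, 1.6, -0.1]
1.5 [-5.2, 1.9, -0.0]
1.4 [-6.2, 2.2, 0.0]
1.3 [-7.2, 2.6, -0.1]
1.2 [-8.2, 2.9, -0.3]
1.1 [-9.2, 3.3, -0.6]
1.0 [-10.1, 3.6, -1.0]
0.9 [-11.0, 3.9, -1.5]
0.8 [-11.9, 4.2, -2.1]
0.7 [-12.7, 4.5, -2.7]
0.6 [-13.4, 4.7, -3.5]
0.5 [-14.0, 5.0, -4.3]
0.4 [-14.6, 5.2, -5.2]
0.3 [-15.1, 5.3, -6.1]
0.2 [-15.4, 5.5, -7.1]
```

Request:
carry_out(steps=[[0, 0, 0, -1, 0.4, 0, 0], [0, 0, 0, -2.2, 0.8, 0, 0], [0, 0, 0, -2.8, 1.0, 0, 0], [0, 0, 0, -3.3, 1.2, 0, 0], [0, 0, 0, -3.8, 1.4, 0, 0], [0, 0, 0, -4.4, 1.6, 0, 0], [0, 0, 0, -5.0, 1.8, 0, 0], [0, 0, 0, -5.6, 2.0, 0, 0], [0, 0, 0, -6.2, 2.2, 0, 0]])

```text
time: 3.9
position: [0.5822, -0.0927, 0.1506]
tool_rot: [0.515, 3.099, 0.0]
ft_force: [2.0, -0.1, 2.8]
grip_width: 0.005
grip_force: 1.2
```

```bash
python3 - <<'E'
from h import *
snap('scene','s2.png')
a=cv2.imread('pics/s2.png')[130:375,210:460];cv2.imwrite('pics/s2c.png',cv2.resize(a,None,fx=2.2,fy=2.2))
E
```

```text
(no output)
```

View pics/s2c.png

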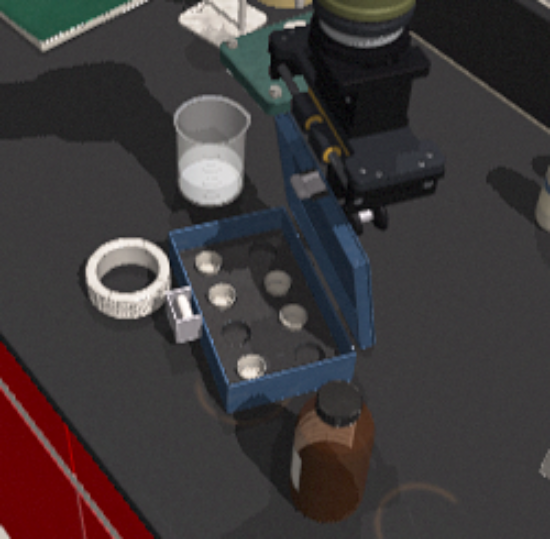

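The lid (top edge from about (285,115) to (365,250)) is moving with the finger behind it, and the case hasn't shifted. I'll keep sweeping.

Request:
carry_out(steps=[[0, 0, 0, -0.5, 0.2, 0, 0], [0, 0, 0, -1, 0.4, -0.1, 0], [0, 0, 0, -1.5, 0.5, -0.2, 0], [0, 0, 0, -2, 0.7, -0.3, 0], [0, 0, 0, -2.5, 0.9, -0.4, 0], [0, 0, 0, -3, 1.1, -0.6, 0], [0, 0, 0, -3.5, 1.3, -0.8, 0], [0, 0, 0, -4, 1.4, -1.0, 0], [0, 0, 0, -4.4, 1.6, -1.3, 0], [0, 0, 0, -4.8, 1.7, -1.5, 0], [0, 0, 0, -5.3, 1.9, -1.8, 0], [0, 0, 0, -5.7, 2.0, -2.1, 0]])

```text
time: 5.15
position: [0.5251, -0.0726, 0.1293]
tool_rot: [-0.515, -3.099, -0.001]
ft_force: [1.6, 0.8, 1.4]
grip_width: 0.009
grip_force: 0.8
```

Request:
carry_out(steps=[[0, 0, 0, -0.4, 0.1, -0.3, 0], [0, 0, 0, -0.8, 0.3, -0.6, 0], [0, 0, 0, -1.2, 0.4, -1.0, 0], [0, 0, 0, -1.5, 0.5, -1.4, 0], [0, 0, 0, -1.8, 0.6, -1.8, 0], [0, 0, 0, -2.1, 0.7, -2.2, 0], [0, 0, 0, -2.4, 0.8, -2.6, 0], [0, 0, 0, -2.7, 0.9, -3.1, 0], [0, 0, 0, -2.9, 1.0, -3.5, 0], [0, 0, 0, -3.1, 1.1, -3.9, 0]])

```text
time: 6.15
position: [0.4941, -0.0622, 0.0901]
tool_rot: [-0.516, -3.099, 0.001]
ft_force: [-0.8, -0.4, 0.6]
grip_width: 0.007
grip_force: 0.6
```

Request:
carry_out(steps=[[0, 0, 0, -0.3, 0.1, -0.2, 0], [0, 0, 0, -0.7, 0.2, -0.4, 0], [0, 0, 0, -1.2, 0.4, -0.6, 0], [0, 0, 0, -1.8, 0.6, -0.8, 0], [0, 0, 0, -2.2, 0.8, -1.0, 0], [0, 0, 0, -2.4, 0.8, -1.2, 0], [0, 0, 0, -2.4, 0.8, -1.4, 0], [0, 0, 0, -2.4, 0.8, -1.5, 0], [0, 0, 0, -2.4, 0.8, -1.6, 0]])

```text
time: 7.05
position: [0.4705, -0.0541, 0.0744]
tool_rot: [-0.516, -3.099, 0.0]
ft_force: [-1.3, 1.0, 1.7]
grip_width: 0.006
grip_force: 0.4
```

```bash
python3 - <<'E'
from h import *
snap('scene','s3.png')
a=cv2.imread('pics/s3.png')[130:375,210:460];cv2.imwrite('pics/s3c.png',cv2.resize(a,None,fx=2.2,fy=2.2))
E
```

```text
(no output)
```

View pics/s3c.png

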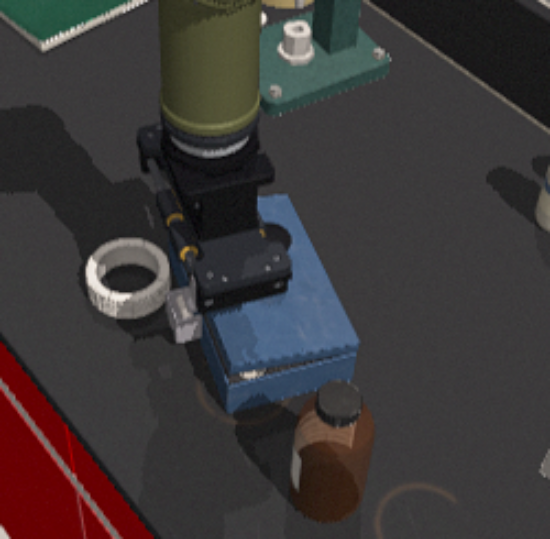

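The lid is resting about at the catch: a gap shows at (245,370) and the case is unmoved. Next I'll press gently.

Request:
carry_out(steps=[[0, 0, 0, 0, 0, -0.1, 0], [0, 0, 0, 0, 0, -0.2, 0], [0, 0, 0, 0, 0, -0.3, 0], [0, 0, 0, 0, 0, -0.3, 0]])

```text
time: 7.5
position: [0.4706, -0.054, 0.0727]
tool_rot: [-0.516, -3.098, -0.001]
ft_force: [-4.2, 0.6, 10.5]
grip_width: 0.002
grip_force: 4.9
```

Request:
carry_out(steps=[[0, 0, 0, 0, 0, -0.05, 0], [0, 0, 0, 0, 0, -0.1, 0], [0, 0, 0, 0, 0, -0.1, 0]])

```text
time: 7.8
position: [0.4705, -0.054, 0.072]
tool_rot: [-0.516, -3.098, -0.001]
ft_force: [-5.4, -0.1, 13.5]
grip_width: 0.005
grip_force: 6.7
```

Request:
carry_out(steps=[[0, 0, 0, 0, 0, -0.05, 0], [0, 0, 0, 0, 0, -0.1, 0], [0, 0, 0, 0, 0, -0.1, 0]])

```text
time: 8.1
position: [0.4704, -0.0539, 0.0712]
tool_rot: [-0.516, -3.098, -0.001]
ft_force: [-6.1, 0.0, 15.4]
grip_width: 0.004
grip_force: 7.4
```

Request:
carry_out(steps=[[0, 0, 0, 0, 0, -0.05, 0], [0, 0, 0, 0, 0, -0.1, 0], [0, 0, 0, 0, 0, -0.15, 0], [0, 0, 0, 0, 0, -0.15, 0]])

```text
time: 8.5
position: [0.47, -0.0538, 0.0694]
tool_rot: [-0.516, -3.097, -0.001]
ft_force: [-6.2, 1.2, 13.7]
grip_width: 0.002
grip_force: 6.7
```

Request:
carry_out(steps=[[0, 0, 0, 0, 0, -0.05, 0], [0, 0, 0, 0, 0, -0.1, 0], [0, 0, 0, 0, 0, -0.15, 0], [0, 0, 0, 0, 0, -0.2, 0], [0, 0, 0, 0, 0, -0.2, 0]])

```text
time: 9.0
position: [0.4701, -0.0539, 0.0662]
tool_rot: [-0.515, -3.098, -0.0]
ft_force: [-0.8, 0.5, 3.2]
grip_width: 0.006
grip_force: 1.7
```

Past the catch; I'll follow it down until it touches at about z = 58 mm.

Request:
carry_out(steps=[[0, 0, 0, 0, 0, -0.2, 0], [0, 0, 0, 0, 0, -0.4, 0], [0, 0, 0, 0, 0, -0.6, 0], [0, 0, 0, 0, 0, -0.7, 0], [0, 0, 0, 0, 0, -0.75, 0], [0, 0, 0, 0, 0, -0.75, 0]])

```text
time: 9.6
position: [0.4706, -0.0541, 0.0585]
tool_rot: [0.516, 3.099, -0.0]
ft_force: [0.9, -0.2, -0.4]
grip_width: 0.007
grip_force: 0.0
```

Request:
carry_out(steps=[[0, 0, 0, 0, 0, -0.05, 0], [0, 0, 0, 0, 0, -0.1, 0], [0, 0, 0, 0, 0, -0.15, 0], [0, 0, 0, 0, 0, -0.15, 0]])

```text
time: 10.0
position: [0.4707, -0.0541, 0.0582]
tool_rot: [-0.516, -3.099, -0.001]
ft_force: [-3.3, -0.2, 9.8]
grip_width: 0.006
grip_force: 5.1
```

Request:
carry_out(steps=[[0, 0, 0, 0, 0, 1, 0], [0, 0, 0, 0, 0, 4, 0], [0, 0, 0, -1, 0.3, 8, 0], [0, 0, 0, -4, 1.3, 11, 0], [0, 0, 0, -6, 2, 12, 0], [0, 0, 0, -6, 2, 12, 0]])

```text
time: 10.6
position: [0.4102, -0.0331, 0.1792]
tool_rot: [0.513, 3.096, 0.005]
ft_force: [1.3, -0.9, 0.1]
grip_width: 0.004
grip_force: 0.0
```

```bash
python3 - <<'E'
from h import *
snap('scene','s4.png');snap('top','t4.png')
b=cv2.imread('pics/s4.png')[165:345,260:440];a=cv2.imread('pics/t4.png')[160:340,260:440]
c=np.hstack([cv2.resize(i,(400,400),interpolation=cv2.INTER_CUBIC) for i in(b,a)]);cv2.imwrite('pics/c4.png',c)
p=np.load('p.npy');q=case2w(p,[0,0,.108]);f=400/180
print((proj('scene',q)-[260,165])*f,(proj('top',q)-[260,160])*f+[400,0],ctrl.get_state()['position'])
E
```

```text
[155.09898084 167.30876947] [586.74888173 192.37396947] [ 0.41098182 -0.03396444  0.17744493]
```

View pics/c4.png

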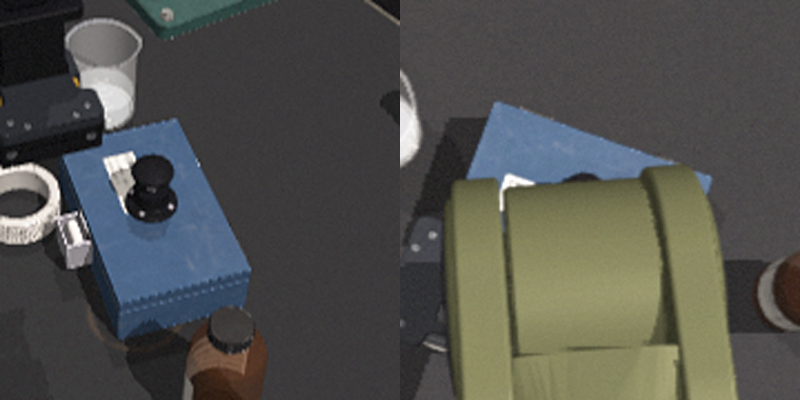

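Lid is shut and the pump head is at (154,168) in the left half, within a pixel of my prediction (155,167). Moving over it now.

Request:
carry_out(steps=[[0, 0, 0, 2, -0.7, 0, 0], [0, 0, 0, 5, -1.7, 0, 0], [0, 0, 0, 8, -2.7, 0, 0], [0, 0, 0, 10, -3.4, 0, 0], [0, 0, 0, 10.6, -3.6, -1.5, 0], [0, 0, 0, 10.6, -3.6, -3.5, 0], [0, 0, 0, 10.6, -3.6, -5.5, 0], [0, 0, 0, 10.6, -3.6, -6.3, 0], [0, 0, 0, 10.6, -3.6, -6.5, 0], [0, 0, 0, 10.6, -3.6, -6.5, 0]])

```text
time: 11.7
position: [0.5163, -0.0701, 0.1118]
tool_rot: [-0.516, -3.098, 0.0]
ft_force: [0.1, 0.1, -0.6]
grip_width: 0.007
grip_force: 0.0
```

Request:
carry_out(steps=[[0, 0, 0, 0, 0, -0.2, 0], [0, 0, 0, 0, 0, -0.4, 0], [0, 0, 0, 0, 0, -0.6, 0], [0, 0, 0, 0, 0, -0.8, 0], [0, 0, 0, 0, 0, -1.0, 0], [0, 0, 0, 0, 0, -1.2, 0], [0, 0, 0, 0, 0, -1.4, 0], [0, 0, 0, 0, 0, -1.5, 0], [0, 0, 0, 0, 0, -1.5, 0]])

```text
time: 12.6
position: [0.5173, -0.07, 0.099]
tool_rot: [0.516, 3.098, 0.002]
ft_force: [-3.7, 0.6, 12.4]
grip_width: 0.007
grip_force: 6.1
```

Request:
carry_out(steps=[[0, 0, 0, 0, 0, -0.1, 0], [0, 0, 0, 0, 0, -0.2, 0], [0, 0, 0, 0, 0, -0.3, 0], [0, 0, 0, 0, 0, -0.4, 0], [0, 0, 0, 0, 0, -0.4, 0]])

```text
time: 13.1
position: [0.5174, -0.07, 0.0955]
tool_rot: [0.516, 3.097, 0.002]
ft_force: [-4.6, 0.5, 16.4]
grip_width: 0.006
grip_force: 7.6
```

Request:
carry_out(steps=[[0, 0, 0, 0, 0, -0.05, 0], [0, 0, 0, 0, 0, -0.1, 0], [0, 0, 0, 0, 0, -0.1, 0]])

```text
time: 13.4
position: [0.5174, -0.07, 0.0948]
tool_rot: [0.516, 3.098, 0.003]
ft_force: [-6.4, 0.7, 16.8]
grip_width: 0.002
grip_force: 8.4
```

Request:
carry_out(steps=[[0, 0, 0, 0, 0, -0.05, 0], [0, 0, 0, 0, 0, -0.1, 0], [0, 0, 0, 0, 0, -0.1, 0]])

```text
time: 13.7
position: [0.5174, -0.07, 0.0947]
tool_rot: [0.516, 3.098, 0.003]
ft_force: [-8.0, 0.5, 24.0]
grip_width: 0.006
grip_force: 11.4
```

Force has jumped to 24 N with no further travel, so this is the stop. Hold, then retract.

Request:
carry_out(steps=[[0, 0, 0, 0, 0, 0, 0], [0, 0, 0, 0, 0, 0, 0], [0, 0, 0, 0, 0, 0, 0], [0, 0, 0, 0, 0, 0, 0], [0, 0, 0, 0, 0, 0, 0]])

```text
time: 14.2
position: [0.5175, -0.07, 0.0947]
tool_rot: [0.516, 3.098, 0.003]
ft_force: [-7.6, 1.2, 22.3]
grip_width: 0.002
grip_force: 11.4
```

Request:
carry_out(steps=[[0, 0, 0, 0, 0, 0.4, 0], [0, 0, 0, 0, 0, 0.8, 0], [0, 0, 0, 0, 0, 1.3, 0], [0, 0, 0, 0, 0, 1.8, 0], [0, 0, 0, 0, 0, 3, 0], [0, 0, 0, 0, 0, 6, 0], [0, 0, 0, 0, 0, 9, 0], [0, 0, 0, -3, 1, 11, 0], [0, 0, 0, -7, 2.4, 12, 0], [0, 0, 0, -10.5, 3.6, 12, 0], [0, 0, 0, -10.5, 3.6, 12, 0]])

```text
time: 15.3
position: [0.4084, -0.0325, 0.2116]
tool_rot: [-0.511, -3.099, -0.005]
ft_force: [-0.3, -0.3, -0.2]
grip_width: 0.004
grip_force: 0.0
```

```bash
python3 - <<'E'
from h import *
snap('scene','s5.png');a=cv2.imread('pics/s5.png')[165:345,260:440];b=cv2.imread('pics/s4.png')[165:345,260:440]
cv2.imwrite('pics/c5.png',cv2.resize(np.hstack([b,a]),(800,400),interpolation=cv2.INTER_CUBIC))
E
```

```text
(no output)
```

View pics/c5.png

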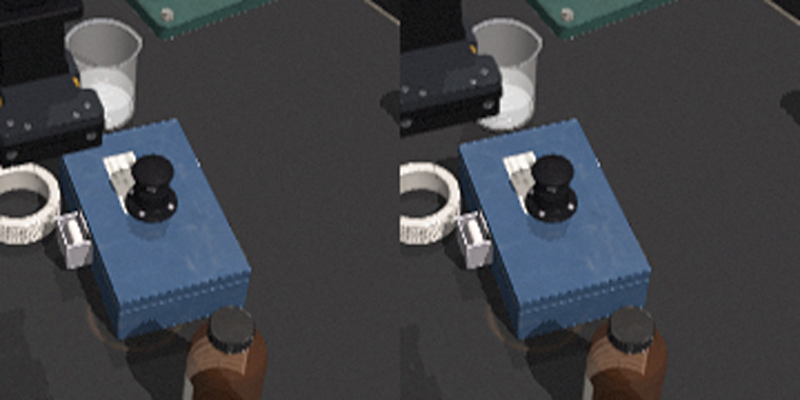

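The two views match: plunger back up at (553,168), lid shut, nothing else moved. I'm handing in the job.

```bash
python3 -c "
from bench import ctrl
print(ctrl.close_job())"
```

```text
the job is handed in; nothing more can be done
None
```

I shut the lid past its catch, pressed the plunger to its stop (about 24 N), held it about 0.5 s and let it spring back. The job is handed in; the last picture showed the case, bottle, beaker and ring unmoved, but no verdict came back.

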